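Sort two tagged brackets and lock the cover over the reject nest

ROBOT

A 7-joint arm with a two-finger parallel gripper is mounted at the origin on a cart in front of the work surface, level with it; the furniture and walls round the work are solid. World frame = base frame: x ahead of the robot, y to its left, z up, the work surface at z = 0. Lengths are in m, angles in rad, forces in N, time in s.
With the tool pointing down it reaches from about 0.35 to 0.9 m from the base axis. Payload 19.9 kg.
Tool frame: the origin (TCP) lies on the centre line of the jaws, within the pads' length; the fingertips stand 8 mm ahead of it and the grasp point (between the pads) lies 11 mm behind it (env.tip_reach is the distance from the TCP to the fingertips, in m); z points along the fingers, y is the line along which they close (so a half turn about z gives the same grasp; the last joint's range is limited). The gripper opens to 85 mm and grips with 20 to 120 N. Pads are 22 mm wide; open, the fingers measure 114 mm over their backs; the gripper's body (76 mm by 85 mm) begins 54 mm behind the grasp point. The pads swing forward as they close: fully open they stand 13 mm farther back than shut.
Start: joints at [-1.351, 0.417, -0.01, 1.614, 0.005, 1.111, -0.053], TCP at [0.162, 0.604, 0.239] pointing down, gripper open.
Joint ranges: [-2.81, 2.81], [-0.39, 2.02], [-1.27, 1.25], [0.06, 2.57], [-1.19, 4.33], [0.19, 2], [-2.82, 2.82]. Speed limits (rad/s): [1.89, 1.89, 2.39, 2.39, 3.01, 3.01, 3.01].

INTERFACE

Orientations are given as [roll, pitch, yaw] about the fixed x, y, z axes, in that order (R = Rz(yaw) Ry(pitch) Rx(roll)).
In Python, from cell import sensors, eyes, env gives the robot as it stands.
- The arm moves only by the tool step_arm, never from a script. Its argument "commands" is a list of rows, each a list of 7 numbers: the shift along the tool's x, y, z normalised to -1 to 1, where 1 is 40 mm, then the turn, a rotation vector about the tool's x, y, z normalised to -1 to 1, where 1 is 4 degrees, then the closure, from -1 (fully open) to 1 (shut). A call has 1 to 10 rows; each row shifts and turns the commanded pose from where the row before left it, along the tool's axes as they then stand; what a row does not reach is not made up. A row lasts 1/10 s, in which the tool goes at most 50 mm and 8.59 degrees, less where a joint would pass 70% of its speed; a pose out of reach is approached as far as the arm can. A call with a number of a shift or a turn outside -1 to 1 is refused whole. A call with a gripper value outside its range is refused whole. The fingers move at their own pace and stop on an object; the grip force is fixed at half the most. Time passes only in rows, so rows that do not move let the fingers close. It gives the time, the measured TCP pose, the force, the opening and the grip force at its end, in the units of the state.
- sensors.get_state(): the state, without advancing time (a new reading comes with each control period).
- eyes.get_image(name): name is "side" or "top"; returns a dict with "color" (480x640x3 uint8, red, green, blue), "z_map" (480x640 float32, m along the optical axis (not along the pixel's ray), 0 where there is no reading), "intrinsics" (3x3 intrinsics, pixels), "dist" ([k1, k2, p1, p2, k3] as OpenCV has them; the pictures are not rectified), "extrinsics" (4x4, takes a point from camera to world coordinates). Camera axes: x right, y down, z forward; pixel columns grow to the right and rows downward; lengths in m; the calibration is good to about 2 mm. A picture is of the moment at which its call begins.
- env.finish_job(): hands the job in; it is judged then, once.
The state is a dict: "t": time; "joints": joint angles; "joint_vel": joint speeds; "effort": joint torques, N m; "eef_pos": TCP position; "tcp_rot": TCP orientation; "contact_force": force on the tool from outside, world axes, zero at the start; "wrist_torque": the same for the moment, N m; "grip_width": opening from 0.0 (shut) to 1.0 (fully open); "gripper_force": force on a finger pad.
Only numpy, scipy, OpenCV 4.12 (cv2) and the standard library are available. Lean on these libraries where they do the work, as an engineer would, in place of code of your own. Each camera call takes 0.05 s, during which the arm holds its last target. There are 200 camera calls.

TASK

Sort the two brackets by their coloured tags: lay the green-tagged one flat in the green-rimmed pass nest and the red-tagged one flat in the red-rimmed reject nest. Then pull up the black knob of the lock plunger, slide the section with the blue cover along its rail to the very next hole, so that the cover shuts off the reject nest, and let the pin go fully home in that hole. Finish while still gripping the knob and holding the pin engaged (do not let go), and leave the loose tape measure and the screwdriver on the bench where they are.

Things in the scene. Friction and masses are not known exactly. Their poses are not given: they have to be found in the camera images.
- green_bracket: a green-tagged steel bracket, 0.15 kg: flange 60 (own x) x 40 (own y) x 10 mm, on it a block 28 (own x) x 36 (own y) mm up to 32 mm height, and on top a round green tag, 22 mm wide, up to 34 mm. Origin: centre of its underside, z up. Lift it by the block, fingers closing along its own x (28 mm wide). It is the same after a half turn. It belongs in the green-rimmed pass nest
- red_bracket: a red-tagged steel bracket, 0.15 kg: flange 60 (own x) x 40 (own y) x 10 mm, on it a block 28 (own x) x 36 (own y) mm up to 32 mm height, and on top a round red tag, 22 mm wide, up to 34 mm. Origin: centre of its underside, z up. Lift it by the block, fingers closing along its own x (28 mm wide). It is the same after a half turn. It belongs in the red-rimmed reject nest
- fixture: fixed grey base plate 200 (own x) x 300 (own y) x 6 mm. Far side (own x +60 mm): aluminium rail along own y, 36 mm wide, top at 50 mm height, with lock holes at own y = -70, +10 and +90 mm. Near side (own x -55 mm): the two nests. Origin: centre of the plate's underside, on the bench; z up. Its yaw is within 0.25 rad of the world's
- pass_nest (a point): centre of the floor of the green-rimmed nest on the fixture, 6 mm above the bench; the recess is 66 mm along the fixture's x and 46 mm along its y (bracket x along the fixture x, either way round, 3 mm to spare on each side), rim 10 mm high and 5 mm thick. This is the pass nest
- reject_nest (a point): centre of the floor of the red-rimmed nest on the fixture, 6 mm above the bench; the recess is 66 mm along the fixture's x and 46 mm along its y (bracket x along the fixture x, either way round, 3 mm to spare on each side), rim 10 mm high and 5 mm thick. Reject nest; the blue cover passes over it, underside at 48 mm height
- next_hole (a point): the next lock hole, in the middle of the rail top, 50 mm above the bench; the section is there when its joint reads 0.080
- section (a joint): slide of the section (dark sleeve 58 x 66 mm, top at 58 mm; blue cover plate 66 mm wide over the nest side, ribs up to 60 mm height), in m along the fixture's +y: 0 = first hole (start), 0.080 = next, 0.160 = last. Stays where left (friction 1.5 N plus 15 N per m/s); moves only while the pin is out of a hole. The pin has 2 mm play either way in a hole
- plunger (a joint): pull of the lock plunger and knob, m: 0 = pin fully home in a hole, grows as the knob is pulled straight up, stop at 0.016. A spring pushes it down, 5 N at 0, 9 N at the stop. The round-ended pin, 10 mm thick, clears the rail top above 0.010; between holes it rests on the rail at 0.010
- knob_top (a point): centre of the top of the plunger's black round knob: 26 mm diameter, 28 mm tall, upright; its top is 107 mm above the bench with the pin home and moves with section and plunger. Below the knob: a 5 mm gap, then a steel housing 24 mm across (34 mm at its foot) with its top at 74 mm
- tape_measure: bystander, loose: red tape measure, 87 x 78 x 35 mm; origin at the centre of its underside; to be left alone
- screwdriver: bystander, loose: red-handled screwdriver, 58 x 216 x 29 mm, lying along its own y; origin at the centre of its underside; to be left alone
- knob: the same black knob as a part (what the fingers must still grip at the end); its origin lies on the plunger's axis at bench height when the pin is home, 107 mm below the knob's top
Things that resemble listed ones, but are neither listed nor needed, are in the scene too. Leave any orange look-alike of the red_bracket alone. Leave any orange look-alike of the green_bracket alone.

How it is judged:
On the way, in this order (a step that is already met when the one before it is completed fails the run):
1. both brackets lie flat in the nests of their colour, let go, with the section still at its first hole (horizontal distance between green_bracket and pass_nest below 0.008 m and z of green_bracket in the frame of pass_nest below 0.004 m and angle between each of green_bracket, red_bracket's own z axis and vertical below 0.1 rad and linear speed of each of green_bracket, red_bracket below 0.03 m/s and horizontal distance between red_bracket and reject_nest below 0.008 m and z of red_bracket in the frame of reject_nest below 0.004 m and contact force between the fingers and green_bracket below 0.2 N and contact force between the fingers and red_bracket below 0.2 N and value of joint section below 0.02 m), for 0.2 s.
2. the plunger is pulled clear of the first hole (value of joint plunger above 0.0095 m and value of joint section below 0.02 m), for 0.05 s.
3. the section is at the next hole with the pin fully home (value of joint section between 0.075 and 0.085 m and value of joint plunger below 0.002 m), for 0.1 s.
At the end, for the whole second after the job is handed in: green-tagged bracket flat in the green nest and red-tagged one flat in the red nest (within 8 mm of the nest's centre, underside within 4 mm of its floor, at rest), section at the next hole (joint 0.075 to 0.085), pin home (plunger below 2 mm), and the fingers still grip the knob with more than 3 N (all of step 3 and horizontal distance between green_bracket and pass_nest below 0.008 m and z of green_bracket in the frame of pass_nest below 0.004 m and angle between each of green_bracket, red_bracket's own z axis and vertical below 0.1 rad and linear speed of each of green_bracket, red_bracket below 0.03 m/s and horizontal distance between red_bracket and reject_nest below 0.008 m and z of red_bracket in the frame of reject_nest below 0.004 m and contact force between the fingers and knob above 3 N); the arm keeps its last pose, push and grip.
It fails at once if the tape measure is pushed more than 30 mm away (distance of tape_measure from where it was at the start of the episode above 0.03 m).
It fails at once if the screwdriver is pushed more than 30 mm away (distance of screwdriver from where it was at the start of the episode above 0.03 m).
It also fails if it takes over 69 s, if anything falls off the work surface, if the arm or the gripper's body presses on something with over 40 N, if the wrist force passes 120 N, or if a joint passes its speed limit or range.

## Working session

There is one attempt and no reset: what is moved stays moved. The work goes in short steps, Python scripts to look and compute and a tool call to move; the robot and the scene stay as the last step left them, time stands still between calls to the robot, and variables do not carry over. Pictures are saved under pics/ and viewed, at most 10 in all, crops included, and the job is handed in when it is done.

Besides the shell and the picture viewer there is one more tool, called after "Call:" as name([rows], argument=value, ...), one row to a line, values as JSON. step_arm: Moves the arm, as the interface text tells. Its arguments: {"type":"object","properties":{"commands":{"type":"array"}},"required":["commands"]}

```bash
mkdir -p pics; cat > h.py <<'E'
import numpy as np, cv2
from cell import sensors, eyes, env
def grab(n):
    d=eyes.get_image(n); np.savez(f'{n}.npz',**d); return d
def load(n): return dict(np.load(f'{n}.npz'))
def ray(d,uv):
    p=cv2.undistortPoints(np.float64(uv).reshape(-1,1,2),d['intrinsics'],d['dist'])[:,0]
    r=np.c_[p,np.ones(len(p))]
    return r@d['extrinsics'][:3,:3].T, d['extrinsics'][:3,3]
def onplane(d,uv,z):
    r,o=ray(d,uv); return o+r*((z-o[2])/r[:,2])[:,None]
def cloud(d):
    v,u=np.mgrid[:480,:640]; uv=np.c_[u.ravel(),v.ravel()]
    r,o=ray(d,uv); return (o+r*d['z_map'].reshape(-1,1)).reshape(480,640,3)
E
python3 - <<'E'
from h import *
for n in ('top','side'):
    d=grab(n); cv2.imwrite(f'pics/{n}0.png',d['color'][:,:,::-1]); print(n,d['extrinsics'].round(3).tolist(),d['intrinsics'].round(1).tolist(),d['dist'])
print(sensors.get_state())
E
```

```text
top [[-0.011, -0.987, 0.16, 0.38], [-1.0, 0.013, 0.011, 0.038], [-0.013, -0.16, -0.987, 1.179], [0.0, 0.0, 0.0, 1.0]] [[471.6, 0.0, 326.5], [0.0, 471.6, 235.7], [0.0, 0.0, 1.0]] [0.00307389 0.         0.         0.         0.        ]
side [[0.821, -0.271, 0.503, -0.025], [-0.571, -0.359, 0.738, -0.836], [-0.02, -0.893, -0.449, 0.65], [0.0, 0.0, 0.0, 1.0]] [[477.4, 0.0, 322.6], [0.0, 477.4, 241.9], [0.0, 0.0, 1.0]] [-0.08795749  0.          0.          0.          0.        ]
{'t': 0.1, 'joints': array([-1.3504794 ,  0.41789634, -0.01030365,  1.61410183,  0.00469356,
        1.1106564 , -0.05299421]), 'joint_vel': array([ 5.84392702e-05, -9.64730100e-04, -3.85082369e-04, -1.59135300e-03,
        7.88153364e-04,  1.41402835e-04, -2.59250103e-03]), 'effort': array([ 2.66272829e-03, -8.65831947e+01,  6.80418760e-01, -4.35635519e+01,
        1.91765022e-02,  4.96348410e-03, -3.84791429e-05]), 'eef_pos': array([0.16170379, 0.60342392, 0.23873911]), 'tcp_rot': array([-3.14055738e+00,  7.66059100e-05,  2.87978723e+00]), 'contact_force': array([-0.39848209,  0.87709824, -0.20912622]), 'wrist_torque': array([0.01053647, 0.02207036, 0.03587667]), 'gripper_force': 0.0, 'grip_width': 0.9993943013161867}
```

View pics/top0.png

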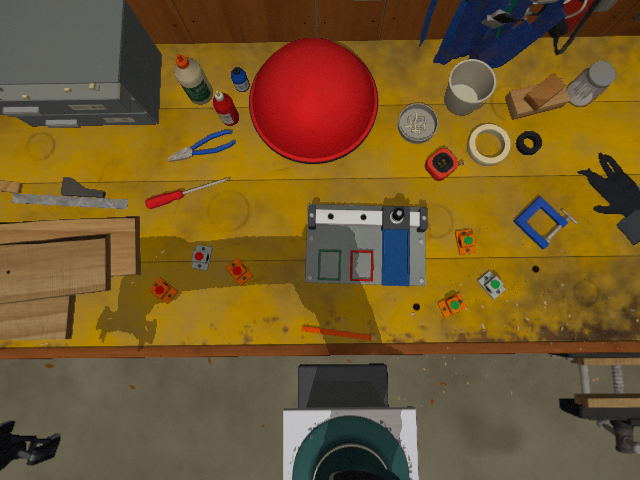

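View pics/side0.png

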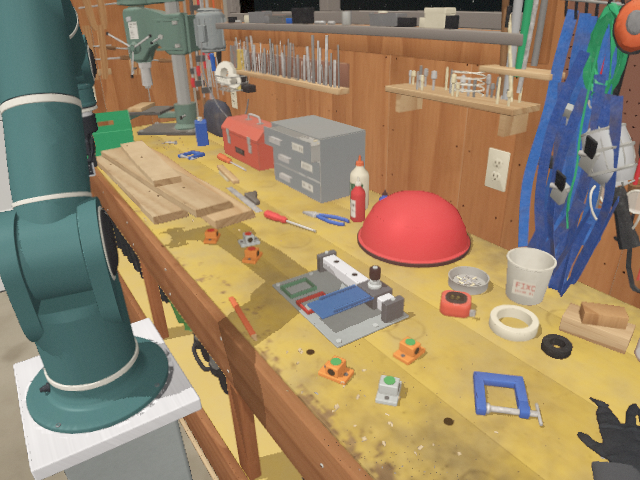

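The top view shows the grey brackets: red tag at (200,257), green tag at (492,285). The fixture is centred near (366,245), with the green nest at (330,264), red nest at (362,264) and knob at (398,214). The others with orange bodies are look-alikes. The side view agrees.

```bash
python3 - <<'E'
from h import *
t=load('top'); s=load('side')
C=cloud(t); S=cloud(s)
hsv=cv2.cvtColor(t['color'],cv2.COLOR_RGB2HSV)
H,Sa,V=[hsv[...,i].astype(int) for i in range(3)]
print('bench z',np.median(C[300:320,400:440,2]), C[300:320,400:440,2].std())
def rect(m,z):
    cs,_=cv2.findContours(m.astype(np.uint8),cv2.RETR_EXTERNAL,cv2.CHAIN_APPROX_NONE)
    c=max(cs,key=cv2.contourArea)[:,0]
    p=onplane(t,c,z)[:,:2]
    (cx,cy),(w,h),a=cv2.minAreaRect((p*1000).astype(np.float32)); return round(cx,1),round(cy,1),round(w,1),round(h,1),round(a,1)
for n,(u,v) in dict(red=(200,257),green=(492,285)).items():
    w=np.zeros((480,640),bool); w[v-18:v+19,u-18:u+19]=1
    tag=w&(Sa>150)&((H<6)|(H>174) if n=='red' else (abs(H-65)<18))
    vv,uu=np.nonzero(tag); c=onplane(t,[[uu.mean(),vv.mean()]],.034); print(n,'tag',tag.sum(),c.round(4),'z',np.median(C[tag][:,2]))
    steel=w&((Sa<70)|tag)
    P=C[steel]; q=w&(C[...,2]>.006)
    print(' all steel',rect(steel,.01)); print(' depth>6mm',rect(q,.01),' depth>22mm',rect(w&(C[...,2]>.022),.032))
    for zl,zh in((.006,.018),(.024,.04)):
        X=C[w&(C[...,2]>zl)&(C[...,2]<zh)][:,:2]; print('  layer',zl,len(X),cv2.minAreaRect((X*1000).astype(np.float32)),X.mean(0))
# side tags
hs=cv2.cvtColor(s['color'],cv2.COLOR_RGB2HSV).astype(int)
for n,(u,v) in dict(red=(249,235),green=(389,380)).items():
    w=np.zeros((480,640),bool); w[v-10:v+11,u-14:u+15]=1
    m=w&(hs[...,1]>150)&((hs[...,0]<6)|(hs[...,0]>174) if n=='red' else (abs(hs[...,0]-65)<18))
    vv,uu=np.nonzero(m); print('side',n,m.sum(),onplane(s,[[uu.mean(),vv.mean()]],.034).round(4))
# nests
for n,(x0,x1) in dict(g=(315,343),r=(346,377)).items():
    w=np.zeros((480,640),bool); w[245:285,x0:x1]=1
    m=w&(Sa>90)&((abs(H-70)<25) if n=='g' else ((H<8)|(H>172)))
    print('nest',n,m.sum(),rect(m,.016))
# knob: top points
w=np.zeros((480,640),bool); w[200:228,385:412]=1
k=w&(C[...,2]>.095); print('knob',k.sum(),C[k].mean(0),C[k][:,2].max(),rect(k,.107))
# rail white
w[:]=0; w[200:228,312:385]=1
m=w&(Sa<40)&(V>170); print('rail',m.sum(),rect(m,.05))
# blue cover
w[:]=0; w[225:292,375:415]=1
m=w&(abs(H-107)<12)&(Sa>120); print('cover',m.sum(),rect(m,.05))
big=np.hstack([cv2.resize(t['color'][v-25:v+26,u-25:u+26],(400,400),interpolation=2) for u,v in((200,257),(492,285))]); cv2.imwrite('pics/br.png',big[:,:,::-1])
cv2.imwrite('pics/fix.png',cv2.resize(t['color'][195:295,295:435],None,fx=5.5,fy=5.5,interpolation=2)[:,:,::-1])
E
```

```text
bench z -0.0006321169407568217 0.04176187235361032
red tag 56 [[0.52   0.3656 0.034 ]] z 0.034295785590634176
 all steel (519.6, 366.4, 44.7, 58.7, 79.8)
 depth>6mm (521.0, 366.7, 46.1, 61.1, 76.3)  depth>22mm (519.4, 363.6, 38.5, 28.2, 79.8)
  layer 0.006 215 ((526.2542114257812, 366.4158935546875), (91.33341979980469, 54.467411041259766), 10.375642776489258) [0.518457   0.36304195]
  layer 0.024 171 ((519.9461669921875, 364.4423522949219), (36.740543365478516, 27.890243530273438), 79.68075561523438) [0.51949975 0.3637907 ]
green tag 53 [[ 0.443 -0.353  0.034]] z 0.03404900290319102
 all steel (444.1, -353.5, 58.9, 44.2, 38.8)
 depth>6mm (444.3, -353.6, 60.1, 44.7, 39.2)  depth>22mm (442.7, -350.9, 29.0, 37.5, 37.8)
  layer 0.006 211 ((441.0873107910156, -350.2866516113281), (60.22412872314453, 46.41572570800781), 38.62284851074219) [ 0.44334006 -0.35034488]
  layer 0.024 177 ((442.5358581542969, -352.6540832519531), (28.41495132446289, 35.83158493041992), 38.28090286254883) [ 0.44251603 -0.35122967]
side red 9 [[0.5165 0.3581 0.034 ]]
side green 0 [[nan nan nan]]
nest g 148 (496.4, 45.9, 54.4, 72.2, 89.1)
nest r 226 (494.2, -33.3, 54.6, 74.7, 88.9)
knob 105 [ 0.59638621 -0.11050932  0.14617097] 1.1791537980228146 (604.6, -116.1, 23.9, 25.5, 78.7)
rail 804 (609.4, -3.0, 159.2, 33.1, 87.8)
cover 1509 (510.5, -112.9, 63.0, 136.9, 87.8)<stdin>:26: RuntimeWarning: Mean of empty slice.
  ret = ret.dtype.type(ret / rcount)
```

View pics/br.png

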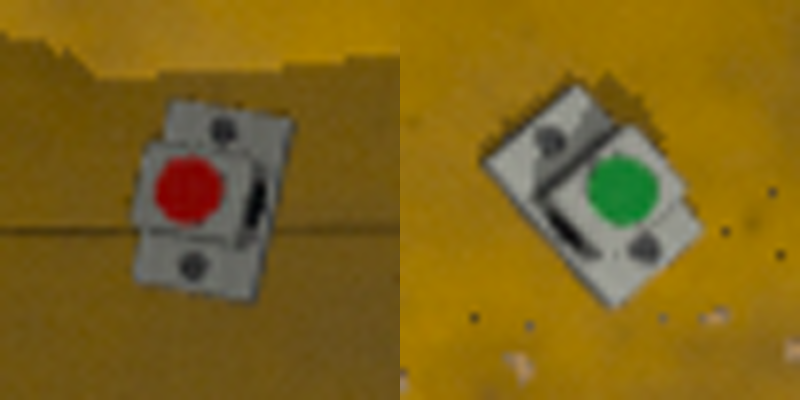

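View pics/fix.png

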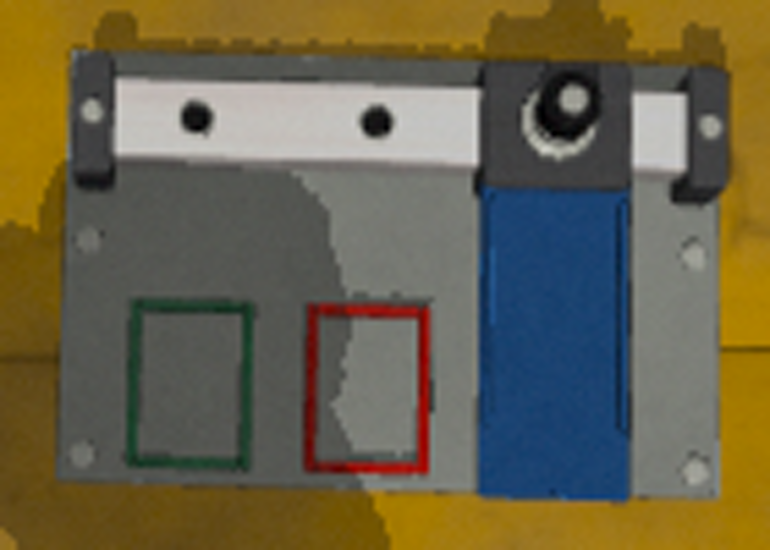

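The crops confirm it: both brackets show steel bodies with clear tags and long axes at about -10° (red) and +38.5° (green). The fixture yaw is about -2° and the next hole is at crop (375,122). The nests, rail and knob agree with the given layout.

```bash
cat > plan.py <<'E'
import sys, numpy as np
from scipy.spatial.transform import Rotation as R
from cell import sensors
# target x y z (mm) psi(deg) N rows
def plan(x,y,z,psi,N,start=None):
    s=sensors.get_state(); r0=R.from_euler('xyz',s['tcp_rot']); p0=np.array(s['eef_pos'])
    tgt=R.from_euler('xyz',[np.pi,0,np.radians(psi)])
    w=(r0.inv()*tgt).as_rotvec()/N
    A=sum((r0*R.from_rotvec(w*k)).as_matrix() for k in range(N))
    v=np.linalg.solve(A,np.array([x,y,z])/1000-p0)
    print('t',s['t'],'at',(p0*1000).round(1),np.degrees(s['tcp_rot']).round(2),'F',s['contact_force'].round(1),'grip',round(s['grip_width'],3),round(s['gripper_force'],1))
    print(N,'rows of',(v/.04).round(3),(np.degrees(w)/4).round(3))
a=list(map(float,sys.argv[1:])); plan(*a[:4],int(a[4]))
E
python3 plan.py 519.7 365.5 110 79.8 24
```

```text
t 0.1 at [161.7 603.4 238.7] [-179.94    0.    165.  ] F [-0.4  0.9 -0.2] grip 0.999 0.0
24 rows of [-0.455  0.186  0.134] [-0.     0.     0.887]
```

Call:
step_arm([
  [-0.45, 0.19, 0.13, 0, 0, 0.89, -1],
  [-0.45, 0.19, 0.13, 0, 0, 0.89, -1],
  [-0.45, 0.19, 0.13, 0, 0, 0.89, -1],
  [-0.45, 0.19, 0.13, 0, 0, 0.89, -1],
  [-0.45, 0.19, 0.13, 0, 0, 0.89, -1],
  [-0.45, 0.19, 0.13, 0, 0, 0.89, -1],
  [-0.45, 0.19, 0.13, 0, 0, 0.89, -1],
  [-0.45, 0.19, 0.13, 0, 0, 0.89, -1],
  [-0.45, 0.19, 0.13, 0, 0, 0.89, -1],
  [-0.45, 0.19, 0.13, 0, 0, 0.89, -1],
])

```text
t: 1.1
eef_pos: [0.3536, 0.5758, 0.1868]
tcp_rot: [-3.142, 0.0, 2.253]
contact_force: [0.7, -0.7, 0.1]
grip_width: 0.996
gripper_force: 0.0
```

Call:
step_arm([
  [-0.45, 0.19, 0.13, 0, 0, 0.89, -1],
  [-0.45, 0.19, 0.13, 0, 0, 0.89, -1],
  [-0.45, 0.19, 0.13, 0, 0, 0.89, -1],
  [-0.45, 0.19, 0.13, 0, 0, 0.89, -1],
  [-0.45, 0.19, 0.13, 0, 0, 0.89, -1],
  [-0.45, 0.19, 0.13, 0, 0, 0.89, -1],
  [-0.45, 0.19, 0.13, 0, 0, 0.89, -1],
  [-0.45, 0.19, 0.13, 0, 0, 0.89, -1],
  [-0.45, 0.19, 0.13, 0, 0, 0.89, -1],
  [-0.45, 0.19, 0.13, 0, 0, 0.89, -1],
])

```text
t: 2.1
eef_pos: [0.4919, 0.4421, 0.1349]
tcp_rot: [3.142, 0.0, 1.632]
contact_force: [-0.1, 0.7, -0.1]
grip_width: 1.0
gripper_force: 0.0
```

Call:
step_arm([
  [-0.45, 0.19, 0.13, 0, 0, 0.89, -1],
  [-0.45, 0.19, 0.13, 0, 0, 0.89, -1],
  [-0.45, 0.19, 0.13, 0, 0, 0.89, -1],
  [-0.45, 0.19, 0.13, 0, 0, 0.89, -1],
  [0, 0, 0, 0, 0, 0, -1],
  [0, 0, 0, 0, 0, 0, -1],
])

```text
t: 2.7
eef_pos: [0.5195, 0.3704, 0.1144]
tcp_rot: [-3.141, 0.0, 1.387]
contact_force: [-0.0, 0.7, 0.5]
grip_width: 1.007
gripper_force: 0.0
```

```bash
python3 plan.py 519.7 365.5 40 79.8 3; python3 - <<'E'
from h import *
s=grab('side'); t=grab('top')
cv2.imwrite('pics/c1.png',np.hstack([cv2.resize(s['color'][130:290,170:330],(400,400)),cv2.resize(t['color'][200:310,145:255],(400,400))])[:,:,::-1])
E
```

```text
t 2.7 at [519.5 370.4 114.4] [-1.7999e+02  1.0000e-02  7.9480e+01] F [-0.   0.7  0.5] grip 1.007 0.0
3 rows of [-0.04   0.009  0.62 ] [-0.001  0.001 -0.027]
```

View pics/c1.png

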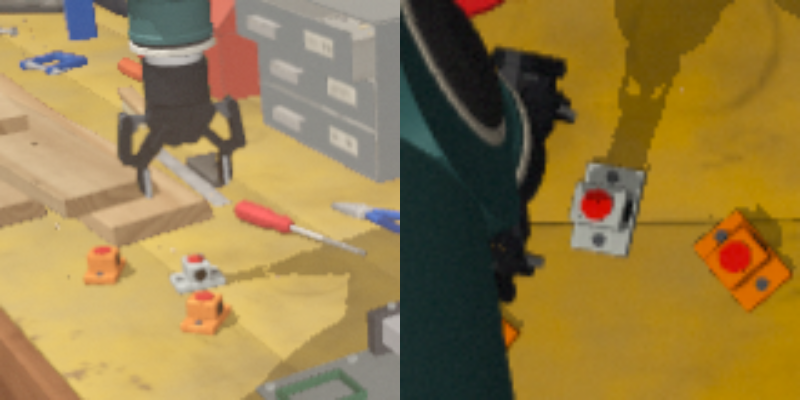

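The side and top crops show the open gripper near the red bracket. The bracket is at crop (608,215), the fingertips at (572,118) and (537,263). I'll check the alignment numerically.

```bash
python3 - <<'E'
from h import *
t=load('top'); s=load('side')
p=onplane(t,[[145+172/3.636,200+118/3.636],[145+137/3.636,200+263/3.636]],.119);print(p.round(4),p.mean(0).round(4))
def tag(d,u,v,red,r=14):
    hs=cv2.cvtColor(d['color'],cv2.COLOR_RGB2HSV).astype(int)
    w=np.zeros((480,640),bool); w[v-r:v+r+1,u-r:u+r+1]=1
    m=w&(hs[...,1]>110)&((hs[...,0]<7)|(hs[...,0]>173) if red else (abs(hs[...,0]-65)<20))
    vv,uu=np.nonzero(m); print(m.sum(),uu.mean(),vv.mean(),onplane(d,[[uu.mean(),vv.mean()]],.034).round(4))
tag(t,199,257,1); tag(s,248,234,1,6); tag(s,389,378,0)
E
```

```text
[[0.5634 0.3572 0.119 ]
 [0.4723 0.3758 0.119 ]] [0.5178 0.3665 0.119 ]
62 198.7258064516129 255.8709677419355 [[0.5196 0.3649 0.034 ]]
15 247.8 233.2 [[0.5173 0.3596 0.034 ]]
0 nan nan [[nan nan nan]]<stdin>:8: RuntimeWarning: Mean of empty slice.
  ret = ret.dtype.type(ret / rcount)
```

Call:
step_arm([
  [-0.11, 0.01, 0.3, 0, 0, 0.08, -1],
  [0, 0, 0.7, 0, 0, 0, -1],
  [0, 0, 0.7, 0, 0, 0, -1],
  [0, 0, 0.4, 0, 0, 0, -1],
  [0, 0, 0.2, 0, 0, 0, -1],
  [0, 0, 0, 0, 0, 0, -1],
  [0, 0, 0, 0, 0, 0, -1],
])

```text
t: 3.5
eef_pos: [0.5195, 0.3668, 0.0233]
tcp_rot: [3.141, -0.001, 1.383]
contact_force: [0.7, 1.5, 1.2]
grip_width: 1.001
gripper_force: 0.0
```

```bash
python3 plan.py 520 366 21 79.8 1
```

```text
t 3.5 at [519.5 366.8  23.3] [ 1.7996e+02 -4.0000e-02  7.9240e+01] F [0.7 1.5 1.2] grip 1.001 0.0
1 rows of [-0.017  0.015  0.057] [ 0.011 -0.01  -0.14 ]
```

Call:
step_arm([
  [-0.01, 0, 0.05, 0, 0, -0.1, -1],
  [0, 0, 0, 0, 0, 0, 1],
  [0, 0, 0, 0, 0, 0, 1],
  [0, 0, 0, 0, 0, 0, 1],
  [0, 0, 0, 0, 0, 0, 1],
  [0, 0, 0, 0, 0, 0, 1],
  [0, 0, 0, 0, 0, 0, 1],
  [0, 0, 0, 0, 0, 0, 1],
])

```text
t: 4.3
eef_pos: [0.5192, 0.3663, 0.0209]
tcp_rot: [3.141, -0.0, 1.39]
contact_force: [-1.3, -0.7, 5.9]
grip_width: 0.31
gripper_force: 60.0
```

```bash
python3 plan.py 494.5 -33 120 88 18
```

```text
t 4.3 at [519.2 366.3  20.9] [ 1.7998e+02 -2.0000e-02  7.9640e+01] F [-1.3 -0.7  5.9] grip 0.31 60.0
18 rows of [-0.555  0.028 -0.138] [ 0.    -0.    -0.116]
```

Call:
step_arm([
  [0, 0, -0.3, 0, 0, 0, 1],
  [0, 0, -0.7, 0, 0, 0, 1],
  [0, 0, -0.8, 0, 0, 0, 1],
  [0, 0, -0.6, 0, 0, 0, 1],
  [-0.3, 0.03, -0.1, 0, 0, -0.12, 1],
  [-0.55, 0.03, 0, 0, 0, -0.12, 1],
  [-0.55, 0.03, 0, 0, 0, -0.12, 1],
  [-0.55, 0.03, 0, 0, 0, -0.12, 1],
  [-0.55, 0.03, 0, 0, 0, -0.12, 1],
  [-0.55, 0.03, 0, 0, 0, -0.12, 1],
])

```text
t: 5.3
eef_pos: [0.5062, 0.2427, 0.1201]
tcp_rot: [-3.141, 0.001, 1.44]
contact_force: [0.4, -0.2, -1.7]
grip_width: 0.314
gripper_force: 59.3
```

Call:
step_arm([
  [-0.55, 0.03, 0, 0, 0, -0.12, 1],
  [-0.55, 0.03, 0, 0, 0, -0.12, 1],
  [-0.55, 0.03, 0, 0, 0, -0.12, 1],
  [-0.55, 0.03, 0, 0, 0, -0.12, 1],
  [-0.55, 0.03, 0, 0, 0, -0.12, 1],
  [-0.55, 0.03, 0, 0, 0, -0.12, 1],
  [-0.55, 0.03, 0, 0, 0, -0.12, 1],
  [-0.55, 0.03, 0, 0, 0, -0.12, 1],
  [-0.55, 0.03, 0, 0, 0, -0.12, 1],
  [-0.55, 0.03, 0, 0, 0, -0.12, 1],
])

```text
t: 6.3
eef_pos: [0.4975, 0.023, 0.1202]
tcp_rot: [-3.141, 0.0, 1.524]
contact_force: [0.2, 0.0, -1.9]
grip_width: 0.314
gripper_force: 59.3
```

Call:
step_arm([
  [-0.55, 0.03, 0, 0, 0, -0.12, 1],
  [-0.55, 0.03, 0, 0, 0, -0.12, 1],
  [0, 0, 0, 0, 0, 0, 1],
  [0, 0, 0, 0, 0, 0, 1],
  [0, 0, 0, 0, 0, 0, 1],
])

```text
t: 6.8
eef_pos: [0.4986, -0.019, 0.1203]
tcp_rot: [-3.141, -0.0, 1.541]
contact_force: [-0.5, 0.4, -1.2]
grip_width: 0.311
gripper_force: 59.3
```

```bash
python3 plan.py 494.5 -33 45 88 3
```

```text
t 6.8 at [498.6 -19.  120.3] [-1.7997e+02 -1.0000e-02  8.8320e+01] F [-0.5  0.4 -1.2] grip 0.311 59.3
3 rows of [-0.117 -0.03   0.628] [-0.003 -0.001  0.027]
```

Call:
step_arm([
  [-0.35, -0.1, 0.1, 0, 0, 0.08, 1],
  [0, 0, 0.6, 0, 0, 0, 1],
  [0, 0, 0.7, 0, 0, 0, 1],
  [0, 0, 0.5, 0, 0, 0, 1],
  [0, 0, 0, 0, 0, 0, 1],
  [0, 0, 0, 0, 0, 0, 1],
])

```text
t: 7.4
eef_pos: [0.4943, -0.0338, 0.0448]
tcp_rot: [-3.141, 0.0, 1.535]
contact_force: [0.0, 0.2, -2.7]
grip_width: 0.311
gripper_force: 59.4
```

```bash
python3 plan.py 494.5 -33 27 88 1; python3 - <<'E'
from h import *
s=grab('side'); t=grab('top')
cv2.imwrite('pics/c2.png',np.hstack([cv2.resize(s['color'][230:350,265:415],(500,400)),cv2.resize(t['color'][195:295,310:385],(300,400))])[:,:,::-1])
E
```

```text
t 7.4 at [494.3 -33.8  44.8] [-1.7997e+02  2.0000e-02  8.7950e+01] F [ 0.   0.2 -2.7] grip 0.311 59.4
1 rows of [0.02  0.004 0.444] [-0.008  0.005 -0.012]
```

View pics/c2.png

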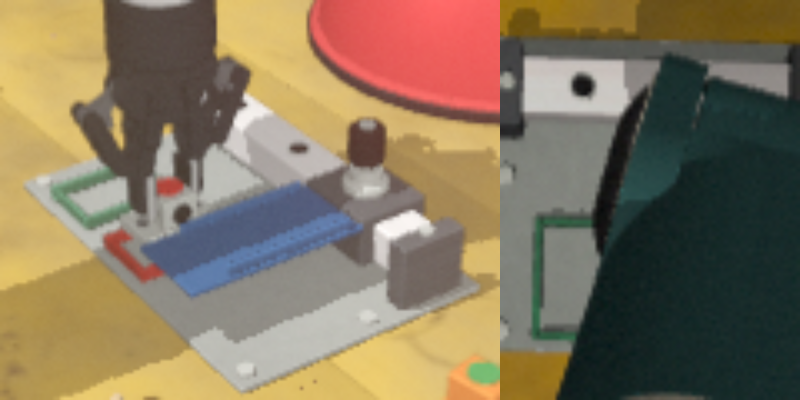

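The side crop shows the red bracket over the red nest, whose near rim is at (135,255). The top view is blocked by the arm. I'll lower it while watching the force.

Call:
step_arm([
  [0.02, 0, 0.2, 0, 0, 0, 1],
  [0, 0, 0.1, 0, 0, 0, 1],
  [0, 0, 0.08, 0, 0, 0, 1],
  [0, 0, 0.05, 0, 0, 0, 1],
  [0, 0, 0, 0, 0, 0, 1],
  [0, 0, 0, 0, 0, 0, 1],
])

```text
t: 8.1
eef_pos: [0.4946, -0.0327, 0.0273]
tcp_rot: [-3.142, 0.0, 1.535]
contact_force: [0.0, 1.2, -2.0]
grip_width: 0.312
gripper_force: 59.5
```

Call:
step_arm([
  [0, 0, 0.02, 0, 0, 0, 1],
  [0, 0, 0, 0, 0, 0, 1],
  [0, 0, 0, 0, 0, 0, -0.2],
  [0, 0, 0, 0, 0, 0, -0.2],
  [0, 0, 0, 0, 0, 0, -0.2],
  [0, 0, -0.3, 0, 0, 0, -0.2],
  [0, 0, -0.8, 0, 0, 0, -0.2],
  [0, 0, -0.8, 0, 0, 0, -1],
  [0, 0, -0.6, 0, 0, 0, -1],
  [0, 0, 0, 0, 0, 0, -1],
])

```text
t: 9.1
eef_pos: [0.4961, -0.0327, 0.1301]
tcp_rot: [3.137, -0.001, 1.535]
contact_force: [0.6, 0.6, 0.3]
grip_width: 0.999
gripper_force: 0.0
```

```bash
python3 plan.py 443.5 -353.5 120 128.5 16;python3 plan.py 443.5 -353.5 120 -51.5 35
```

```text
t 9.1 at [496.1 -32.7 130.1] [ 1.7971e+02 -5.0000e-02  8.7950e+01] F [0.6 0.6 0.3] grip 0.999 0.0
16 rows of [-0.465 -0.23   0.015] [ 0.005  0.001 -0.634]
t 9.1 at [496.1 -32.7 130.1] [ 1.7971e+02 -5.0000e-02  8.7950e+01] F [0.6 0.6 0.3] grip 0.999 0.0
35 rows of [-0.148  0.262  0.008] [ 0.    -0.003  0.996]
```

Call:
step_arm([
  [-0.47, -0.23, 0, 0, 0, -0.63, -1],
  [-0.47, -0.23, 0, 0, 0, -0.63, -1],
  [-0.47, -0.23, 0, 0, 0, -0.63, -1],
  [-0.47, -0.23, 0, 0, 0, -0.63, -1],
  [-0.47, -0.23, 0, 0, 0, -0.63, -1],
  [-0.47, -0.23, 0, 0, 0, -0.63, -1],
  [-0.47, -0.23, 0, 0, 0, -0.63, -1],
  [-0.47, -0.23, 0, 0, 0, -0.63, -1],
  [-0.47, -0.23, 0, 0, 0, -0.63, -1],
  [-0.47, -0.23, 0, 0, 0, -0.63, -1],
])

```text
t: 10.1
eef_pos: [0.4341, -0.2323, 0.1266]
tcp_rot: [-3.141, -0.0, 1.977]
contact_force: [0.2, 0.5, 0.6]
grip_width: 1.0
gripper_force: 0.0
```

Call:
step_arm([
  [-0.47, -0.23, 0, 0, 0, -0.63, -1],
  [-0.47, -0.23, 0, 0, 0, -0.63, -1],
  [-0.47, -0.23, 0, 0, 0, -0.63, -1],
  [-0.47, -0.23, 0, 0, 0, -0.63, -1],
  [-0.47, -0.23, 0, 0, 0, -0.63, -1],
  [-0.47, -0.23, 0, 0, 0, -0.63, -1],
  [0, 0, 0, 0, 0, 0, -1],
  [0, 0, 0, 0, 0, 0, -1],
  [0, 0, 0, 0, 0, 0, -1],
])

```text
t: 11.0
eef_pos: [0.442, -0.3556, 0.1265]
tcp_rot: [3.142, -0.001, 2.239]
contact_force: [0.1, 0.1, -1.0]
grip_width: 1.0
gripper_force: 0.0
```

```bash
python3 plan.py 443.5 -353.2 60 128.5 2;python3 - <<'E'
from h import *
s=grab('side'); t=grab('top')
cv2.imwrite('pics/c3.png',np.hstack([cv2.resize(s['color'][230:430,290:490],(400,400)),cv2.resize(t['color'][200:300,310:410],(400,400))])[:,:,::-1])
C=cloud(t); w=np.zeros((480,640),bool); w[245:285,343:382]=1
hs=cv2.cvtColor(t['color'],cv2.COLOR_RGB2HSV).astype(int)
m=w&(hs[...,1]>110)&((hs[...,0]<7)|(hs[...,0]>173)); n,l,st,ce=cv2.connectedComponentsWithStats(m.astype(np.uint8))
for i in range(1,n):
  if st[i,4]>25: print(st[i],ce[i],onplane(t,[ce[i]],.040).round(4))
b=w&(C[...,2]>.03)&(C[...,2]<.06); print('block layer',b.sum(),np.median(C[b],0).round(4),cv2.minAreaRect((C[b][:,:2]*1000).astype(np.float32)))
E
```

```text
t 11.0 at [ 442.  -355.6  126.5] [ 1.8000e+02 -3.0000e-02  1.2828e+02] F [ 0.1  0.1 -1. ] grip 1.0 0.0
2 rows of [0.011 0.034 0.831] [ 0.001 -0.004 -0.028]
[350 250  23  31 215] [360.84651163 264.67906977] [[ 0.4925 -0.0313  0.04  ]]
[358 259   9   9  65] [361.61538462 263.26153846] [[ 0.4959 -0.0332  0.04  ]]
block layer 179 [ 0.4952 -0.032   0.0377] ((495.76708984375, -33.4158821105957), (36.67477798461914, 27.772640228271484), 89.51407623291016)
```

View pics/c3.png

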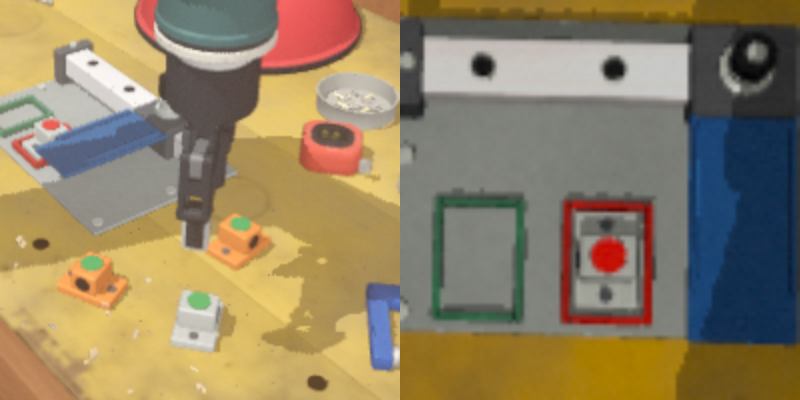

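The red bracket lies inside the red nest (tag at crop (608,257), measured at (0.496, -0.033)). The gripper is above the green bracket, so I'll descend and grip.

Call:
step_arm([
  [0.02, 0.07, 0.3, 0, 0, -0.06, -1],
  [0, 0, 0.7, 0, 0, 0, -1],
  [0, 0, 0.8, 0, 0, 0, -1],
  [0, 0, 0.5, 0, 0, 0, -1],
  [0, 0, 0.25, 0, 0, 0, -1],
  [0, 0, 0.08, 0, 0, 0, -1],
  [0, 0, 0, 0, 0, 0, -1],
  [0, 0, 0, 0, 0, 0, -1],
])

```text
t: 11.9
eef_pos: [0.4442, -0.3544, 0.0222]
tcp_rot: [3.141, 0.001, 2.243]
contact_force: [-0.2, -0.5, 1.0]
grip_width: 1.004
gripper_force: 0.0
```

Call:
step_arm([
  [0, 0, 0, 0, 0, 0, 1],
  [0, 0, 0, 0, 0, 0, 1],
  [0, 0, 0, 0, 0, 0, 1],
  [0, 0, 0, 0, 0, 0, 1],
  [0, 0, 0, 0, 0, 0, 1],
  [0, 0, 0, 0, 0, 0, 1],
  [0, 0, 0, 0, 0, 0, 1],
])

```text
t: 12.6
eef_pos: [0.4439, -0.3543, 0.0218]
tcp_rot: [3.141, 0.0, 2.243]
contact_force: [-2.7, 1.2, 7.0]
grip_width: 0.309
gripper_force: 60.0
```

```bash
python3 plan.py 496.7 46.3 130 88 20
```

```text
t 12.6 at [ 443.9 -354.3   21.8] [1.7999e+02 3.0000e-02 1.2852e+02] F [-2.7  1.2  7. ] grip 0.309 60.0
20 rows of [ 0.46   0.232 -0.135] [0.    0.    0.506]
```

Call:
step_arm([
  [0, 0, -0.3, 0, 0, 0, 1],
  [0, 0, -0.7, 0, 0, 0, 1],
  [0, 0, -0.8, 0, 0, 0, 1],
  [0, 0, -0.7, 0, 0, 0, 1],
  [0, 0, -0.2, 0, 0, 0, 1],
  [0.46, 0.23, 0, 0, 0, 0.51, 1],
  [0.46, 0.23, 0, 0, 0, 0.51, 1],
  [0.46, 0.23, 0, 0, 0, 0.51, 1],
  [0.46, 0.23, 0, 0, 0, 0.51, 1],
  [0.46, 0.23, 0, 0, 0, 0.51, 1],
])

```text
t: 13.6
eef_pos: [0.4291, -0.2514, 0.1291]
tcp_rot: [-3.141, -0.001, 2.063]
contact_force: [0.2, 1.6, -1.2]
grip_width: 0.312
gripper_force: 59.6
```

Call:
step_arm([
  [0.46, 0.23, 0, 0, 0, 0.51, 1],
  [0.46, 0.23, 0, 0, 0, 0.51, 1],
  [0.46, 0.23, 0, 0, 0, 0.51, 1],
  [0.46, 0.23, 0, 0, 0, 0.51, 1],
  [0.46, 0.23, 0, 0, 0, 0.51, 1],
  [0.46, 0.23, 0, 0, 0, 0.51, 1],
  [0.46, 0.23, 0, 0, 0, 0.51, 1],
  [0.46, 0.23, 0, 0, 0, 0.51, 1],
  [0.46, 0.23, 0, 0, 0, 0.51, 1],
  [0.46, 0.23, 0, 0, 0, 0.51, 1],
])

```text
t: 14.6
eef_pos: [0.4558, -0.0486, 0.1292]
tcp_rot: [-3.141, -0.0, 1.708]
contact_force: [-0.2, -0.4, -2.3]
grip_width: 0.31
gripper_force: 59.5
```

Call:
step_arm([
  [0.46, 0.23, 0, 0, 0, 0.51, 1],
  [0.46, 0.23, 0, 0, 0, 0.51, 1],
  [0.46, 0.23, 0, 0, 0, 0.51, 1],
  [0.46, 0.23, 0, 0, 0, 0.51, 1],
  [0.46, 0.23, 0, 0, 0, 0.51, 1],
  [0, 0, 0, 0, 0, 0, 1],
  [0, 0, 0, 0, 0, 0, 1],
  [0, 0, 0, 0, 0, 0, 1],
])

```text
t: 15.4
eef_pos: [0.4953, 0.0446, 0.1292]
tcp_rot: [-3.141, 0.0, 1.531]
contact_force: [-0.4, 0.4, -1.7]
grip_width: 0.312
gripper_force: 59.5
```

```bash
python3 plan.py 496.7 45.5 45 88 1
```

```text
t 15.4 at [495.3  44.6 129.2] [-1.7997e+02  2.0000e-02  8.7700e+01] F [-0.4  0.4 -1.7] grip 0.312 59.5
1 rows of [0.026 0.035 2.104] [-0.008  0.005 -0.076]
```

Call:
step_arm([
  [0.03, 0.03, 0.3, 0, 0, -0.07, 1],
  [0, 0, 0.6, 0, 0, 0, 1],
  [0, 0, 0.8, 0, 0, 0, 1],
  [0, 0, 0.4, 0, 0, 0, 1],
  [0, 0, 0.15, 0, 0, 0, 1],
  [0, 0, 0.15, 0, 0, 0, 1],
  [0, 0, 0.08, 0, 0, 0, 1],
  [0, 0, 0.05, 0, 0, 0, 1],
  [0, 0, 0, 0, 0, 0, 1],
  [0, 0, 0, 0, 0, 0, 1],
])

```text
t: 16.4
eef_pos: [0.4973, 0.0464, 0.0285]
tcp_rot: [3.141, 0.0, 1.536]
contact_force: [0.4, -1.7, -1.8]
grip_width: 0.309
gripper_force: 59.4
```

Call:
step_arm([
  [-0.02, -0.01, 0.02, 0, 0, 0, 1],
  [0, 0, 0, 0, 0, 0, 1],
  [0, 0, 0, 0, 0, 0, -0.2],
  [0, 0, 0, 0, 0, 0, -0.2],
  [0, 0, 0, 0, 0, 0, -0.2],
  [0, 0, -0.3, 0, 0, 0, -0.2],
  [0, 0, -0.8, 0, 0, 0, -0.2],
  [0, 0, -0.8, 0, 0, 0, -0.2],
  [0, 0, -0.8, 0, 0, 0, -0.2],
  [0, 0, -0.4, 0, 0, 0, -0.2],
])

```text
t: 17.4
eef_pos: [0.4974, 0.0456, 0.1546]
tcp_rot: [3.139, -0.001, 1.536]
contact_force: [0.6, -0.8, 0.3]
grip_width: 0.599
gripper_force: 0.0
```

```bash
python3 - <<'E'
import numpy as np
from scipy.spatial.transform import Rotation as R
# knob from red nest with yaw -2 deg
a=np.radians(-2); M=np.array([[np.cos(a),-np.sin(a)],[np.sin(a),np.cos(a)]])
for n,own in (((495.0,-33.0),(-55,10)),((496.7,46.3),(-55,90))):
    print(np.array(n)+M@(np.array([60,-70])-own))
from h import *
t=load('top'); hs=cv2.cvtColor(t['color'],cv2.COLOR_RGB2HSV).astype(int)
C=cloud(t); w=np.zeros((480,640),bool); w[200:230,385:415]=1
k=w&(abs(C[...,2]-.107)<.006); print('knob top',k.sum(),C[k].mean(0),C[k].min(0),C[k].max(0))
w[:]=0; w[200:228,312:382]=1
m=w&(hs[...,2]<70); n,l,st,ce=cv2.connectedComponentsWithStats(m.astype(np.uint8))
for i in range(1,n):
    if st[i,4]>8: print('dark',st[i],onplane(t,[ce[i]],.05).round(4))
E
python3 plan.py 606 -116.5 150 88 10
```

```text
[ 607.13798537 -116.96470828]
[ 606.04602563 -117.61597444]
knob top 96 [ 0.60540104 -0.11676421  0.10569425] [ 0.59291469 -0.12785289  0.10134596] [ 0.61758092 -0.10435055  0.11281339]
dark [312 205   4  23  67] [[0.6127 0.0822 0.05  ]]
dark [328 214   5   5  21] [[0.6116 0.0419 0.05  ]]
dark [361 215   5   5  20] [[ 0.6083 -0.0385  0.05  ]]
t 17.4 at [497.4  45.6 154.6] [ 1.7983e+02 -5.0000e-02  8.7980e+01] F [ 0.6 -0.8  0.3] grip 0.599 0.0
10 rows of [-0.396  0.286  0.012] [ 0.004 -0.001 -0.   ]
```

Call:
step_arm([
  [-0.4, 0.29, 0, 0, 0, 0, -0.2],
  [-0.4, 0.29, 0, 0, 0, 0, -0.2],
  [-0.4, 0.29, 0, 0, 0, 0, -0.2],
  [-0.4, 0.29, 0, 0, 0, 0, -0.2],
  [-0.4, 0.28, 0, 0, 0, 0, -0.2],
  [-0.4, 0.28, 0, 0, 0, 0, -0.2],
  [-0.4, 0.28, 0, 0, 0, 0, -0.2],
  [-0.4, 0.28, 0, 0, 0, 0, -0.2],
  [-0.4, 0.28, 0, 0, 0, 0, -0.2],
  [-0.4, 0.28, 0, 0, 0, 0, -0.2],
])

```text
t: 18.4
eef_pos: [0.6048, -0.1189, 0.1523]
tcp_rot: [3.141, 0.0, 1.536]
contact_force: [-0.1, 0.5, 0.7]
grip_width: 0.606
gripper_force: 0.0
```

Call:
step_arm([
  [0, 0, 0, 0, 0, 0, -0.2],
  [0, 0, 0, 0, 0, 0, -0.2],
  [0, 0, 0, 0, 0, 0, -0.2],
])

```text
t: 18.7
eef_pos: [0.6043, -0.1174, 0.1517]
tcp_rot: [3.142, -0.0, 1.537]
contact_force: [-0.9, 0.3, -0.4]
grip_width: 0.603
gripper_force: 0.0
```

```bash
python3 plan.py 605.6 -117 86 88 1;python3 - <<'E'
from h import *
s=grab('side'); t=grab('top')
cv2.imwrite('pics/c4.png',np.hstack([cv2.resize(s['color'][200:350,260:410],(400,400)),cv2.resize(t['color'][200:300,310:410],(400,400))])[:,:,::-1])
C=cloud(t); 
for x0,x1 in((315,344),(346,378)):
  w=np.zeros((480,640),bool); w[245:285,x0:x1]=1
  b=w&(C[...,2]>.03)&(C[...,2]<.06); print('block',b.sum(),np.median(C[b],0).round(4),cv2.minAreaRect((C[b][:,:2]*1000).astype(np.float32)))
E
```

```text
t 18.7 at [ 604.3 -117.4  151.7] [ 1.800e+02 -2.000e-02  8.804e+01] F [-0.9  0.3 -0.4] grip 0.603 0.0
1 rows of [0.01  0.033 1.642] [ 0.    -0.005  0.01 ]
block 164 [0.4976 0.0482 0.0381] ((497.9362487792969, 48.212158203125), (34.15093994140625, 25.00057601928711), 89.37667083740234)
block 52 [ 0.4997 -0.0198  0.0371] ((497.0215759277344, -20.296566009521484), (13.006729125976562, 28.53609275817871), 71.00248718261719)
```

View pics/c4.png

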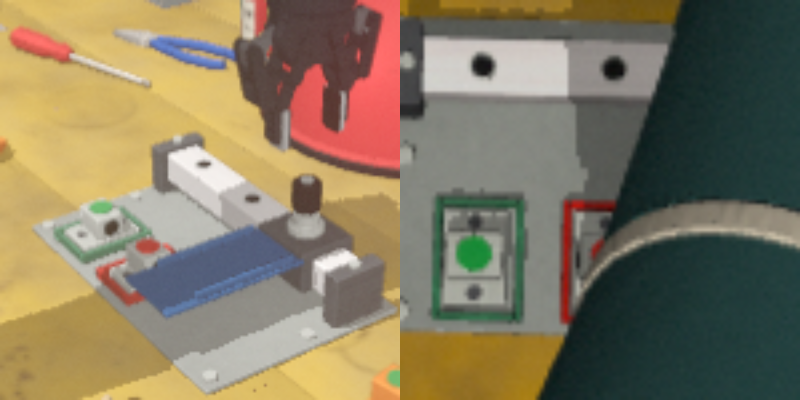

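Both brackets sit in their nests: green tag at crop (473,253), red in its rim. The gripper is above the knob, so I'll descend and grip it.

Call:
step_arm([
  [0.01, 0.03, 0.2, 0, 0, 0, -0.2],
  [0, 0, 0.5, 0, 0, 0, -0.2],
  [0, 0, 0.5, 0, 0, 0, -0.2],
  [0, 0, 0.3, 0, 0, 0, -0.2],
  [0, 0, 0.12, 0, 0, 0, -0.2],
  [0, 0, 0, 0, 0, 0, -0.2],
  [0, 0, 0, 0, 0, 0, -0.2],
])

```text
t: 19.5
eef_pos: [0.6061, -0.1179, 0.0872]
tcp_rot: [3.141, 0.0, 1.536]
contact_force: [-0.2, -0.0, 0.4]
grip_width: 0.599
gripper_force: 0.0
```

Call:
step_arm([
  [0, 0, 0, 0, 0, 0, 1],
  [0, 0, 0, 0, 0, 0, 1],
  [0, 0, 0, 0, 0, 0, 1],
  [0, 0, 0, 0, 0, 0, 1],
  [0, 0, 0, 0, 0, 0, 1],
])

```text
t: 20.0
eef_pos: [0.6051, -0.118, 0.0874]
tcp_rot: [-3.141, -0.0, 1.536]
contact_force: [-11.1, 1.7, 14.8]
grip_width: 0.283
gripper_force: 58.2
```

Call:
step_arm([
  [0, -0.02, 0, 0, 0, 0, 1],
  [0, 0, 0, 0, 0, 0, 1],
  [0, 0, -0.1, 0, 0, 0, 1],
  [0, 0, -0.1, 0, 0, 0, 1],
  [0, 0, -0.1, 0, 0, 0, 1],
  [0, 0, -0.03, 0, 0, 0, 1],
  [0, 0, 0, 0, 0, 0, 1],
  [0, 0, 0, 0, 0, 0, 1],
])

```text
t: 20.8
eef_pos: [0.6048, -0.1178, 0.0995]
tcp_rot: [-3.141, 0.0, 1.536]
contact_force: [-1.3, -1.2, -8.5]
grip_width: 0.281
gripper_force: 59.3
```

Call:
step_arm([
  [0.1, 0, 0, 0, 0, 0, 1],
  [0.25, 0, 0, 0, 0, 0, 1],
  [0.3, 0, 0, 0, 0, 0, 1],
  [0.3, 0, 0, 0, 0, 0, 1],
  [0.3, 0, 0, 0, 0, 0, 1],
  [0.3, 0, 0, 0, 0, 0, 1],
  [0.25, 0, 0, 0, 0, 0, 1],
  [0.15, 0, 0, 0, 0, 0, 1],
  [0.05, 0, 0, 0, 0, 0, 1],
  [0, 0, 0, 0, 0, 0, 1],
])

```text
t: 21.8
eef_pos: [0.6079, -0.0373, 0.0997]
tcp_rot: [3.141, -0.0, 1.536]
contact_force: [-0.2, 2.2, -9.5]
grip_width: 0.281
gripper_force: 59.3
```

Call:
step_arm([
  [0, 0, 0, 0, 0, 0, 1],
  [0, 0, 0, 0, 0, 0, 1],
  [0, 0, 0, 0, 0, 0, 1],
])

```text
t: 22.1
eef_pos: [0.6078, -0.0381, 0.0997]
tcp_rot: [3.141, -0.0, 1.536]
contact_force: [0.2, 1.5, -8.8]
grip_width: 0.282
gripper_force: 59.3
```

Call:
step_arm([
  [0, 0, 0.05, 0, 0, 0, 1],
  [0, 0, 0.07, 0, 0, 0, 1],
  [0, 0, 0.07, 0, 0, 0, 1],
  [0, 0, 0.07, 0, 0, 0, 1],
  [0, 0, 0.06, 0, 0, 0, 1],
  [0, 0, 0, 0, 0, 0, 1],
  [0, 0, 0, 0, 0, 0, 1],
])

```text
t: 22.8
eef_pos: [0.608, -0.038, 0.0875]
tcp_rot: [3.141, -0.0, 1.536]
contact_force: [-4.0, -0.1, 5.6]
grip_width: 0.28
gripper_force: 60.8
```

Call:
step_arm([
  [0, 0, 0.02, 0, 0, 0, 1],
  [0, 0, 0, 0, 0, 0, 1],
  [0, 0, 0, 0, 0, 0, 1],
  [0, 0, 0, 0, 0, 0, 1],
])

```text
t: 23.2
eef_pos: [0.6081, -0.0381, 0.0874]
tcp_rot: [3.141, -0.0, 1.536]
contact_force: [-7.5, 1.2, 17.0]
grip_width: 0.28
gripper_force: 62.0
```

```bash
python3 - <<'E'
from h import *
s=grab('side')
cv2.imwrite('pics/c5.png',cv2.resize(s['color'][200:350,250:410],(640,600))[:,:,::-1])
E
```

```text
(no output)
```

View pics/c5.png

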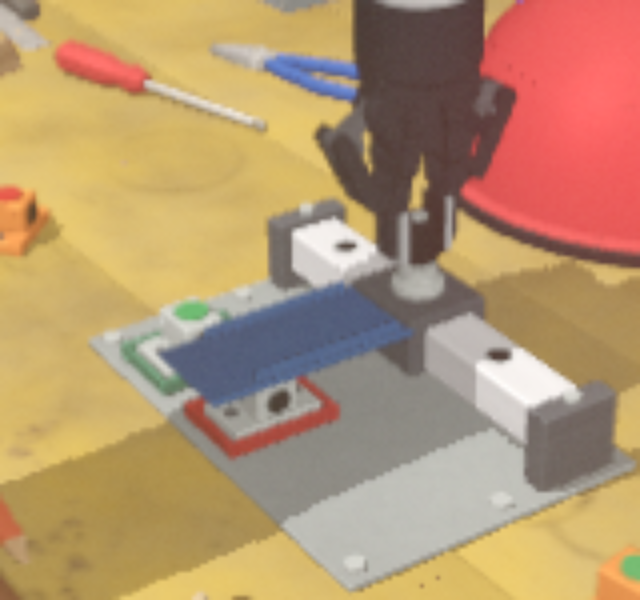

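The cover now sits over the red nest (260,340), and the first hole at (498,355) is exposed. The fingers hold the knob at (420,240), and the rigid 17 N push back at home height confirms the pin is seated.

```bash
python3 -c "
from cell import env
print(env.finish_job())"
```

```text
the job is handed in; nothing more can be done
None
```

I handed the job in at about 23 s, with no verdict returned: both brackets are in the nests of their colour, the cover is over the reject nest at the next hole, the pin reads as home, and the gripper is still holding the knob.

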